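# Set the hub stand to the hub's width and lock it

## Robot

A 6-joint arm with a two-finger parallel gripper is mounted at the origin on the work surface. World frame = base frame: x ahead of the robot, y to its left, z up, the work surface at z = 0. Lengths are in m, angles in rad, forces in N, time in s.
With the tool pointing down it reaches from about 0.35 to 0.775 m from the base axis. Payload 5.5 kg.
Tool frame: the origin (TCP) lies midway between the tips of the shut fingers; the grasp point (between the pads) lies 19 mm behind it; z points along the fingers, y is the line along which they close (so a half turn about z gives the same grasp; the last joint's range is limited). The gripper opens to 85 mm and grips with 20 to 120 N. Pads are 22 mm wide; open, the fingers measure 114 mm over their backs; the gripper's body (76 mm by 85 mm) begins 54 mm behind the grasp point. The pads swing forward as they close: fully open they stand 13 mm farther back than shut.
Start: joints at [1.076, 0.313, 0.046, 1.304, 0, 1.431], TCP at [0.2, 0.539, 0.231] pointing down, gripper open.
Joint ranges: [-2.76, 2.76], [-0.86, 1.69], [-1.03, 1.26], [-2.2, 2.34], [-1.47, 1.5], [-3.14, 3.14]. Speed limits (rad/s): [2.57, 2.57, 3.14, 3.14, 3.14, 3.14].

## Interface

Orientations are given as a unit quaternion [w, x, y, z].
In Python, from workcell import env gives the robot as it stands. The module is installed in compiled form; this text tells all that it offers.
- The arm moves only by the tool servo_tool, never from a script. Its argument "increments" is a list of rows, each an object of numbers: "grip": the closure, from 0 (fully open) to 1 (shut); "x", "y", "z": the shift along the tool's x, y, z in mm; "roll": the turn about the tool's z in degrees. In form: [{"grip": .., "x": .., "y": .., "z": .., "roll": ..}, ...]. A call has 1 to 5 rows; each row shifts and turns the commanded pose from where the row before left it, along the tool's axes as they then stand; what a row does not reach is not made up. A row lasts 1/12 s, in which the tool goes at most 41.7 mm and 7.16 degrees, less where a joint would pass 70% of its speed; a pose out of reach is approached as far as the arm can. A call is refused whole if a number of a shift passes 41.7 or a number of a turn 7.16, either way. A call with a gripper value outside its range is refused whole. The fingers move at their own pace and stop on an object; "grip_force" is the grip in N (left out, the last holds). Time passes only in rows, so rows that do not move let the fingers close. It gives the time, the measured TCP pose, the force, the opening and the grip force at its end, in the units of the state.
- env.get_state(): the state, without advancing time (a new reading comes with each control period).
- env.read_camera(name): name is "scene" or "top"; returns the picture (384x512x3 uint8, red, green, blue); there is no depth.
- env.get_calibration(name): a dict with "vertical_fov" (degrees; the focal length in pixels is half the picture's height over the tangent of half this angle, whatever the lens; pixels are square), "cx", "cy" (the principal point, pixels), "rvec" (rotation vector, rad) and "tvec" (3), from world to camera coordinates, as OpenCV has them. Camera axes: x right, y down, z forward; pixel columns grow to the right and rows downward; lengths in m; the calibration is good to about 2 mm. A picture is of the moment at which its call begins. get_calibration takes no time and is no camera call.
- env.hand_in(): hands the job in; it is judged then, once.
The state is a dict: "clock": time; "joint_pos": joint angles; "qvel": joint speeds; "tau": joint torques, N m; "tcp_pos": TCP position; "orientation": TCP orientation; "wrist_force": force on the tool from outside, world axes, zero at the start; "ft_torque": the same for the moment, N m; "finger_gap": finger opening in m; "grip_force": force on a finger pad.
Only numpy, scipy, OpenCV 4.12 (cv2) and the standard library are available. Lean on these libraries where they do the work, as an engineer would, in place of code of your own. Each camera call takes 0.05 s, during which the arm holds its last target. There are 200 camera calls.

## Task

Get the hub stand ready for the next hub: press both black axle heads fully down into their posts, then slide the leg in along the beam until its carriage just meets the near edge of the yellow tape. Holding the leg there, squeeze its orange cam lever shut against the post, and finish still gripping post and lever together, with the leg at the tape. Leave the other things on the bench where they are.

Things in the scene. Friction and masses are not known exactly. Their poses are not given: they have to be found in the camera images.
- stand: Hub stand bolted to the bench: aluminium beam 380 mm long, 40 wide, top 45 mm above the bench, on two feet. Origin on the bench below the beam's middle; its y axis runs along the beam from the fixed post (centre at y = -95 mm) towards the sliding leg (y 0 to 140 mm); z up. Both posts are upright tubes, 30 (x) by 20 mm (y), top 130 mm above the bench, each with a drop-in head
- leg (a joint): Sliding leg, m, grows outwards (stand's +y). At 0 its post's centre is at the stand's y = +50 mm; range -0.05 to 0.09; starts 25 to 100 mm outside the yellow tape's edge. Drag about 1.5 N while the lever is open: less than the lever takes, so pushing the lever alone shoves the leg along. Its grey carriage is 56 mm wide (x) and reaches from 24 mm inside to 36 mm outside the post's centre
- leg_edge (a point): Middle of the carriage's straight inner edge (the one facing the fixed post), at the height of the beam's top. Axes as the stand's. 24 mm inside the centre of the leg's post
- leg_post (a point): The leg's upright aluminium post (leg_c0 in the rules), 30 mm (x) by 20 mm (y) by 85 mm high; this point is the centre of its foot on the beam's top (45 mm over the bench); axes as the stand's. Its inner face (y = -10 mm) is bare; the lever closes onto its outer face (y = +10 mm). The carriage's bridge reaches 59 mm above the bench, the lever's pivot ears 75 mm
- mark (a point): A strip of yellow tape, 8 mm wide, across the top of the beam and down its sides; its place along the beam differs from job to job. This point is the middle of the tape's outer edge (towards the leg), on the beam's top; axes as the stand's. Right when leg_edge has the same y as this point
- lever (a joint): Cam lever of the leg, rad: 0 = shut, upright and flat along the post's outer face; grows as it leans outwards (stand's +y); to 0.65, starts at 0.45 to 0.6; stays where it is left. Pivots about the stand's x, 22 mm outside the post's centre, 66 mm above the bench. Takes 7 to 12 N at the tip, most near the end, where the cam bites on the beam, drags the leg inwards by some mm unless held, and then locks it
- lever_arm (a point): The lever's orange arm (lever_c1 in the rules), 22 mm wide (x), 8 mm thick, reaching 60 mm from the pivot; this point is on the pivot, z along the lever, y outwards. Its outer face is at y = -2 mm. From the post's inner face to the lever's outer face it is 30 mm when shut and up to 64 mm at 0.6 rad
- lever_tip (a point): Middle of the outer face of the lever's orange arm, 56 mm from the pivot
- fixed_head (a joint): Height, m, by which the head of the fixed post stands proud: 0 = fully home, starts at 0.005 to 0.009; a press of 5 to 6 N moves it down, and it stays
- fixed_head_top (a point): Middle of the flat top of the fixed post's head, a black block 30 (x) by 20 (y) by 16 mm high with a steel-lined 12 mm cross bore; 146 mm above the bench when home
- leg_head (a joint): The same for the head on the sliding leg's post: 0 = fully home, starts at 0.005 to 0.009
- leg_head_top (a point): Middle of the flat top of the leg's head, an equal black block; 146 mm above the bench when home
- spanner: Stainless spanner 150 mm long lying on the bench, a bystander; origin under its middle
- hanger_tool: Red plastic derailleur hanger tool, about 150 x 34 x 12 mm, lying on the bench, a bystander; origin under its middle
- brake_pads: Pair of dark brake pads, 56 x 38 x 20 mm together, a bystander; origin under their middle
- lube: Clear lube bottle with a black cap, 44 mm across, 115 mm high, standing, a bystander; origin under its middle

How it is judged:
On the way, in this order (a step that is already met when the one before it is completed fails the run):
1. both heads pressed fully home (value of joint each of fixed_head, leg_head below 0.0015 m), for 0.1 s.
2. the leg is on the yellow tape's edge (within 3 mm) with its lever still open (y of leg_edge in the frame of mark between -0.003 and 0.003 m and value of joint lever above 0.35 rad), for 0.1 s.
3. the lever is being shut while the fingers hold the leg at the tape (value of joint lever between 0.05 and 0.33 rad and contact force between the fingers and leg_c0 above 0.5 N and y of leg_edge in the frame of mark between -0.005 and 0.005 m).
At the end, for the whole second after the job is handed in: The lever is shut (within 0.05 rad), the carriage's inner edge is within 3 mm of the yellow tape's outer edge, both heads are home (within 1.5 mm), and the fingers still grip post and lever together (over 3 N on each) (all of step 1 and value of joint lever below 0.05 rad and y of leg_edge in the frame of mark between -0.003 and 0.003 m and contact force between the fingers and leg_c0 above 3 N and contact force between the fingers and lever_c1 above 3 N); the arm keeps its last pose, push and grip.
It fails at once if the lever is shut more than half way while the leg is over 7 mm off the tape's edge (value of joint lever below 0.25 rad and (y of leg_edge in the frame of mark above 0.007 m or y of leg_edge in the frame of mark below -0.007 m)).
It fails at once if a bystander is moved by more than 20 mm (distance of any of spanner, hanger_tool, brake_pads, lube from where it was at the start of the episode above 0.02 m).
It also fails if it takes over 61 s, if anything falls off the work surface, if the arm or the gripper's body presses on something with over 40 N, if the wrist force passes 120 N, or if a joint passes its speed limit or range.

## Working session

There is one attempt and no reset: what is moved stays moved. The work goes in short steps, Python scripts to look and compute and a tool call to move; the robot and the scene stay as the last step left them, time stands still between calls to the robot, and variables do not carry over. Pictures are saved under pics/ and viewed, at most 10 in all, crops included, and the job is handed in when it is done.

Besides the shell and the picture viewer there is one more tool, called as name(argument=value, ...) on one line, values as JSON. servo_tool: Moves the arm, as the interface text tells. Its arguments: {"type":"object","properties":{"increments":{"type":"array"},"grip_force":{"type":"number"}},"required":["increments"]}

```bash
mkdir -p pics
cat > h.py <<'E'
import numpy as np, cv2
from workcell import env
def cal(n):
    c=env.get_calibration(n); f=192/np.tan(np.radians(c["vertical_fov"])/2)
    R=cv2.Rodrigues(np.array(c["rvec"],float))[0]; t=np.array(c["tvec"],float).ravel()
    return f,c["cx"],c["cy"],R,t
def ray(n,u,v):
    f,cx,cy,R,t=cal(n); d=R.T@np.array([(u-cx)/f,(v-cy)/f,1]); return -R.T@t,d
def onz(n,u,v,z):
    o,d=ray(n,u,v); return o+d*(z-o[2])/d[2]
def proj(n,p):
    f,cx,cy,R,t=cal(n); q=R@np.array(p)+t; return np.array([f*q[0]/q[2]+cx,f*q[1]/q[2]+cy])
def tri(u1,u2):
    o1,d1=ray("scene",*u1);o2,d2=ray("top",*u2)
    s=np.linalg.lstsq(np.c_[d1,-d2],o2-o1,rcond=None)[0]
    a,b=o1+s[0]*d1,o2+s[1]*d2; return (a+b)/2,np.linalg.norm(a-b)
def shot(n,name=None):
    im=env.read_camera(n)[:,:,::-1].copy()
    if name: cv2.imwrite(f"pics/{name}.png",im)
    return im
E
python3 - <<'E'
from h import *
a=shot("scene","s0");b=shot("top","t0")
cv2.imwrite("pics/both.png",cv2.resize(np.vstack([a,b]),(512,768))[:, :] if 0 else np.hstack([cv2.resize(a,(400,300)),cv2.resize(b,(400,300))]))
print(env.get_state()); 
for n in("scene","top"): print(env.get_calibration(n), ray(n,256,192))
E
```

```text
{'clock': 0.1, 'joint_pos': array([ 1.07640356e+00,  3.13902359e-01,  4.50695350e-02,  1.30358787e+00,
       -3.39594101e-05,  1.43118180e+00]), 'qvel': array([ 0.00013461, -0.00053979,  0.00234966,  0.00033754, -0.00064148,
        0.00036889]), 'tau': array([ 3.07272472e-03, -4.81723630e+01,  2.99245512e+01,  1.27651435e-02,
       -1.09335576e-04, -7.73108638e-06]), 'tcp_pos': array([0.19954983, 0.53877015, 0.23050166]), 'orientation': array([-2.37040434e-04,  1.76460198e-01,  9.84307441e-01, -7.77006874e-04]), 'wrist_force': array([ 0.82756287,  0.25964478, -0.06100146]), 'ft_torque': array([-0.02409786,  0.03658583, -0.00331912]), 'grip_force': 0.0, 'finger_gap': 0.08560452795166573}
{'vertical_fov': 48.30916317311386, 'cx': 251.03106137189792, 'cy': 201.57366795736468, 'rvec': array([ 0.89996925,  2.60205114, -0.93837067]), 'tvec': array([ 0.4331084 , -0.19141711,  1.62126686])} (array([1.08374634, 0.65460471, 1.11790705]), array([-0.42293684, -0.50434005, -0.75325978]))
{'vertical_fov': 52.955600564473905, 'cx': 254.5032840958686, 'cy': 190.54686595544422, 'rvec': array([ 2.17189632, -2.12527012,  0.188469  ]), 'tvec': array([-0.02259804,  0.57300627,  0.92977332])} (array([0.42155875, 0.00652731, 1.00775538]), array([ 0.15208497, -0.02108652, -0.98815728]))
```

View pics/s0.png

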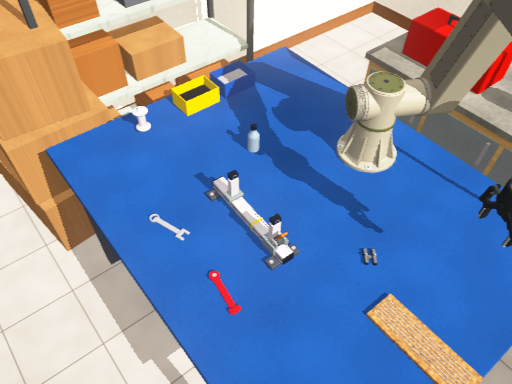

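View pics/t0.png

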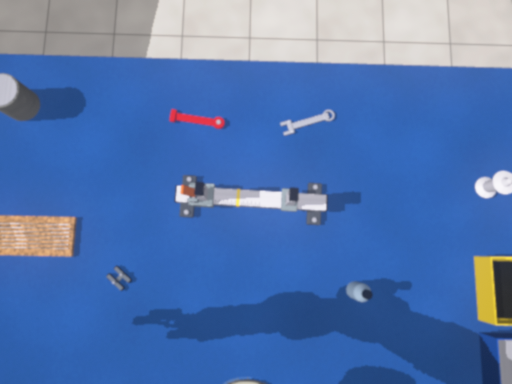

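The scene view shows the stand running from (225,185) to (285,255), with the leg at its lower end. In the top view the fixed post is at about (290,195), the tape at (238,197), and the leg with its orange lever at about (195,188). Next I enlarge both.

Run:
```python
from h import *
a=cv2.imread("pics/s0.png");b=cv2.imread("pics/t0.png")
ca=cv2.resize(a[165:270,200:305],None,fx=5,fy=5,interpolation=cv2.INTER_CUBIC)[:, :]
cb=cv2.resize(b[170:230,170:335],None,fx=4.8,fy=4.8,interpolation=cv2.INTER_CUBIC)
cv2.imwrite("pics/ca.png",ca);cv2.imwrite("pics/cb.png",cb)
for n,p in(("top",(178,197)),("top",(326,201))): print(onz(n,*p,.045))
def m(im,lo,hi,box,nm):
    x0,y0,x1,y1=box; k=cv2.inRange(cv2.cvtColor(im,cv2.COLOR_BGR2HSV)[y0:y1,x0:x1],lo,hi)
    n,_,st,c=cv2.connectedComponentsWithStats(k)
    print(nm,[(st[i].tolist(),(c[i]+[x0,y0]).round(2).tolist()) for i in range(1,n) if st[i,4]>=4])
for im,box,nm in((a,(200,160,305,275),"s"),(b,(170,170,335,230),"t")):
    m(im,(22,110,110),(35,255,255),box,nm+"yel"); m(im,(3,120,90),(20,255,255),box,nm+"or"); m(im,(0,0,0),(179,255,60),box,nm+"blk")
```

```text
[0.55247547 0.18166896 0.045     ]
[ 0.55083566 -0.19141732  0.045     ]
syel [([51, 58, 12, 12, 36], [255.25, 222.06])]
sor [([75, 72, 12, 8, 35], [280.94, 235.71])]
sblk [([30, 12, 3, 4, 6], [231.5, 173.33]), ([28, 14, 4, 6, 12], [229.5, 176.5]), ([70, 58, 5, 7, 18], [272.0, 221.22]), ([83, 94, 10, 10, 40], [287.5, 258.5])]
tyel [([66, 20, 3, 16, 28], [237.54, 198.75])]
tor [([11, 15, 13, 11, 85], [187.13, 190.4])]
tblk []
```

View pics/ca.png

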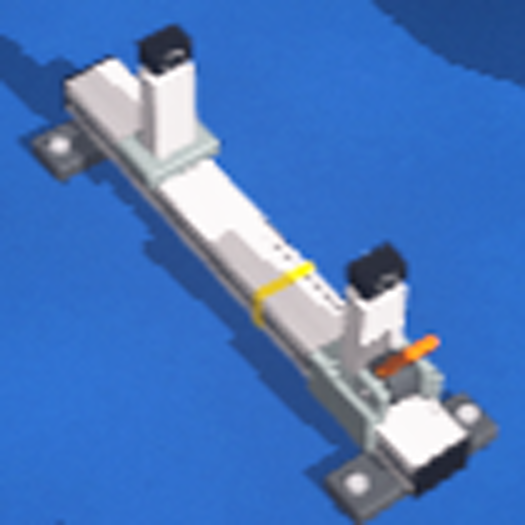

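View pics/cb.png

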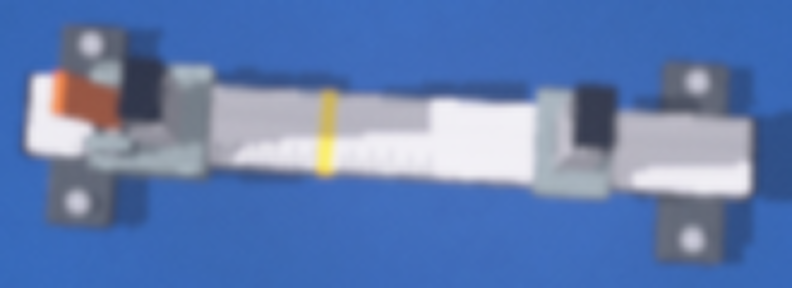

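The crops show these features, in full-image pixels of the top view:
- **Fixed head:** top at about (294,194).
- **Leg head:** about (199.5,188.5).
- **Beam ends:** (175.8,193.5) and (326.7,202.3).
- **Tape:** about x = 238.
- **Carriage inner edge:** about x = 214.

Next I turn these into poses.

```bash
cat > m.py <<'E'
from h import *
def blob(im,box,f):
    x0,y0,x1,y1=box; big=cv2.resize(im[y0:y1,x0:x1],None,fx=8,fy=8,interpolation=cv2.INTER_CUBIC)
    k=f(big).astype(np.uint8); n,_,st,c=cv2.connectedComponentsWithStats(k)
    i=1+np.argmax(st[1:,4]); s=st[i]
    cc,wh,an=cv2.minAreaRect(np.argwhere(_==i)[:,::-1].astype(np.float32))
    return (np.array(cc)+.5)/8-.5+[x0,y0],np.array(wh)/8,an,(c[i]+.5)/8-.5+[x0,y0]
dark=lambda b:(b.max(2)<105)
yel=lambda b:(b[:,:,2].astype(int)-b[:,:,0]>60)&(b[:,:,1]>110)
E
python3 - <<'E'
from m import *
b=cv2.imread("pics/t0.png")
for nm,box in(("leg",(190,178,210,200)),("fix",(285,184,305,204))):
    r=blob(b,box,dark); print(nm,r, onz("top",*r[0],.153))
r=blob(b,(228,182,248,212),yel); print("tape",r,onz("top",*r[0],.045))
e=[onz("top",*p,.045) for p in((175.8,193.5),(326.7,202.3))]; d=e[0]-e[1]; print(e,np.linalg.norm(d),np.degrees(np.arctan2(-d[0],d[1])),(e[0]+e[1])/2)
print("edge59",onz("top",213.9,194.5,.059))
q=env.get_state()["orientation"]; w,x,y,z=q
from scipy.spatial.transform import Rotation as Ro
print(Ro.from_quat([x,y,z,w]).as_matrix().round(3))
E
```

```text
leg (array([198.89857674, 187.97299194]), array([ 9.34901142, 15.35538006]), 3.9724960327148438, array([198.81572182, 188.26236979])) [0.55926523 0.11642319 0.153     ]
fix (array([293.57066917, 194.23005581]), array([ 7.66395569, 12.59620476]), 1.023030161857605, array([293.54893121, 193.95790816])) [ 0.55000676 -0.09621715  0.153     ]
tape (array([237.52057743, 197.37961578]), array([ 3.43220782, 16.94609261]), 3.1798300743103027, array([237.57716857, 197.86526721])) [0.55494178 0.03227634 0.045     ]
[array([0.56122873, 0.18763098, 0.045     ]), array([ 0.54756376, -0.19316342,  0.045     ])] 0.3810395015021608 -2.0552012153861297 [ 0.55439625 -0.00276622  0.045     ]
edge59 [0.55887168 0.0906819  0.059     ]
[[-0.938  0.347 -0.001]
 [ 0.347  0.938 -0.001]
 [ 0.    -0.002 -1.   ]]
```

servo_tool(increments=[{"grip": 1,"roll": -6},{"grip": 1,"roll": -6},{"grip": 1,"roll": -6},{"grip": 1,"x": -20,"y": -22},{"grip": 1,"x": -25,"y": -27}])

```text
invalid input at $.increments[0]: expected keys grip, x, y, z, roll
```

servo_tool(increments=[{"grip": 1,"x": -25,"y": -27},{"grip": 1,"x": -25,"y": -27},{"grip": 1,"x": -25,"y": -27},{"grip": 1,"x": -25,"y": -27},{"grip": 1,"x": -25,"y": -27}])

```text
invalid input at $.increments[0]: expected keys grip, x, y, z, roll
```

servo_tool(increments=[{"grip": 1,"x": -25,"y": -27},{"grip": 1,"x": -25,"y": -27},{"grip": 1,"x": -25,"y": -27},{"grip": 1,"x": -25,"y": -27},{"grip": 1,"x": -25,"y": -27}])

```text
invalid input at $.increments[0]: expected keys grip, x, y, z, roll
```

```bash
cat > st.py <<'E'
from h import *
from scipy.spatial.transform import Rotation as Ro
import sys
s=env.get_state(); w,x,y,z=s["orientation"]; R=Ro.from_quat([x,y,z,w]).as_matrix()
print(s["clock"],s["tcp_pos"].round(4),"yaw",np.degrees(np.arctan2(R[1,1],R[0,1])).round(2),"tilt",R[:,2].round(4),s["wrist_force"].round(1),s["finger_gap"],s["grip_force"])
if len(sys.argv)>3: print("tool mm",(R.T@(np.array(list(map(float,sys.argv[1:4])))-s["tcp_pos"])*1000).round(1))
E
python3 st.py .559 .116 .17
```

```text
0.1 [0.1995 0.5388 0.2305] yaw 69.67 tilt [-7.0e-04 -1.4e-03 -1.0e+00] [ 0.8  0.3 -0.1] 0.08560452795166573 0.0
tool mm [-483.9 -271.5   60.8]
```

All keys are required.

servo_tool(increments=[{"grip": 1,"x": 0,"y": 0,"z": 0,"roll": -6},{"grip": 1,"x": 0,"y": 0,"z": 0,"roll": -6},{"grip": 1,"x": 0,"y": 0,"z": 0,"roll": -6},{"grip": 1,"x": -20,"y": -22,"z": 0,"roll": 0},{"grip": 1,"x": -25,"y": -27,"z": 0,"roll": 0}])

```text
clock: 0.52
tcp_pos: [0.2418, 0.4889, 0.2305]
orientation: [-0.0, 0.018, 1.0, -0.0]
wrist_force: [0.8, 0.9, 0.9]
finger_gap: 0.0258
grip_force: 0.0
```

servo_tool(increments=[{"grip": 1,"x": -25,"y": -27,"z": 0,"roll": 0},{"grip": 1,"x": -25,"y": -27,"z": 0,"roll": 0},{"grip": 1,"x": -25,"y": -27,"z": 0,"roll": 0},{"grip": 1,"x": -25,"y": -27,"z": 0,"roll": 0},{"grip": 1,"x": -25,"y": -27,"z": 0,"roll": 0}])

```text
clock: 0.93
tcp_pos: [0.3627, 0.3469, 0.231]
orientation: [-0.0, 0.02, 1.0, -0.0]
wrist_force: [1.1, 0.4, 0.0]
finger_gap: -0.0001
grip_force: 0.0
```

servo_tool(increments=[{"grip": 1,"x": -25,"y": -27,"z": 0,"roll": 0},{"grip": 1,"x": -25,"y": -27,"z": 0,"roll": 0},{"grip": 1,"x": -25,"y": -27,"z": 0,"roll": 0},{"grip": 1,"x": -25,"y": -27,"z": 0,"roll": 0},{"grip": 1,"x": 0,"y": 0,"z": 0,"roll": 0}])

```text
clock: 1.35
tcp_pos: [0.4615, 0.2321, 0.2307]
orientation: [0.001, 0.024, 1.0, -0.001]
wrist_force: [0.3, 0.0, 1.0]
finger_gap: 0.0004
grip_force: 0.0
```

```bash
python3 st.py .559 .116 .17
```

```text
1.35 [0.4615 0.2321 0.2307] yaw 87.29 tilt [ 0.0015 -0.0018 -1.    ] [0.3 0.  1. ] 0.00043915242719770354 0.0
tool mm [-102.8 -111.3   61.1]
```

servo_tool(increments=[{"grip": 1,"x": -25,"y": -27,"z": 0,"roll": 0},{"grip": 1,"x": -25,"y": -27,"z": 0,"roll": 0},{"grip": 1,"x": -25,"y": -27,"z": 5,"roll": 0},{"grip": 1,"x": -25,"y": -27,"z": 15,"roll": 0},{"grip": 1,"x": -3,"y": -3,"z": 25,"roll": 0}])

```text
clock: 1.77
tcp_pos: [0.5614, 0.1176, 0.1876]
orientation: [0.004, 0.023, 1.0, -0.0]
wrist_force: [1.0, 0.7, 0.2]
finger_gap: 0.0004
grip_force: 0.0
```

servo_tool(increments=[{"grip": 1,"x": 0,"y": 0,"z": 15,"roll": 0},{"grip": 1,"x": 0,"y": 0,"z": 0,"roll": 0}])

```text
clock: 1.93
tcp_pos: [0.5538, 0.1206, 0.167]
orientation: [-0.004, 0.021, 1.0, -0.0]
wrist_force: [-1.1, 0.5, -0.6]
finger_gap: -0.0
grip_force: 0.0
```

```bash
python3 st.py .559 .116 .145
```

```text
1.9333 [0.5538 0.1206 0.167 ] yaw 87.58 tilt [-7.6e-03 -3.0e-04 -1.0e+00] [-1.1  0.5 -0.6] -2.6784926504874946e-05 0.0
tool mm [-5.6 -4.3 22. ]
```

servo_tool(increments=[{"grip": 1,"x": -2,"y": -3,"z": 4,"roll": 0},{"grip": 1,"x": 0,"y": 0,"z": 4,"roll": 0},{"grip": 1,"x": 0,"y": 0,"z": 0,"roll": 0},{"grip": 1,"x": 0,"y": 0,"z": 0,"roll": 0}])

```text
clock: 2.27
tcp_pos: [0.5582, 0.1188, 0.1642]
orientation: [0.001, 0.02, 1.0, 0.0]
wrist_force: [-0.6, -0.0, 0.1]
finger_gap: 0.0004
grip_force: 0.0
```

```bash
python3 st.py .559 .116 .145
```

```text
2.2667 [0.5582 0.1188 0.1642] yaw 87.72 tilt [ 1.4e-03  2.0e-04 -1.0e+00] [-0.6 -0.   0.1] 0.00037658782250768496 0.0
tool mm [-0.9 -2.8 19.2]
```

servo_tool(increments=[{"grip": 1,"x": 0,"y": -3,"z": 4,"roll": 0},{"grip": 1,"x": 0,"y": 0,"z": 4,"roll": 0},{"grip": 1,"x": 0,"y": 0,"z": 3,"roll": 0},{"grip": 1,"x": 0,"y": 0,"z": 2,"roll": 0},{"grip": 1,"x": 0,"y": 0,"z": 0,"roll": 0}])

```text
clock: 2.68
tcp_pos: [0.5578, 0.1154, 0.1502]
orientation: [0.0, 0.02, 1.0, 0.0]
wrist_force: [-0.2, 0.7, 0.6]
finger_gap: 0.0005
grip_force: 0.2
```

servo_tool(increments=[{"grip": 1,"x": 0,"y": 0,"z": 2,"roll": 0},{"grip": 1,"x": 0,"y": 0,"z": 2,"roll": 0},{"grip": 1,"x": 0,"y": 0,"z": 0,"roll": 0}])

```text
clock: 2.93
tcp_pos: [0.5579, 0.1154, 0.1463]
orientation: [0.0, 0.02, 1.0, 0.0]
wrist_force: [-0.7, 0.4, 2.0]
finger_gap: -0.0002
grip_force: 1.2
```

```bash
python3 st.py .559 .116 .145
```

```text
2.9333 [0.5579 0.1154 0.1463] yaw 87.67 tilt [ 2.e-04  1.e-04 -1.e+00] [-0.7  0.4  2. ] -0.00019357902148767493 1.2433075904846191
tool mm [-1.1  0.7  1.3]
```

servo_tool(increments=[{"grip": 1,"x": 0,"y": 0,"z": 1,"roll": 0},{"grip": 1,"x": 0,"y": 0,"z": 1,"roll": 0},{"grip": 1,"x": 0,"y": 0,"z": 1,"roll": 0},{"grip": 1,"x": 0,"y": 0,"z": 0,"roll": 0}])

```text
clock: 3.27
tcp_pos: [0.558, 0.1154, 0.1459]
orientation: [0.001, 0.02, 1.0, 0.0]
wrist_force: [-6.9, -0.3, 16.4]
finger_gap: -0.0001
grip_force: 8.8
```

```bash
python3 st.py .559 .116 .145
```

```text
3.2667 [0.558  0.1154 0.1459] yaw 87.68 tilt [ 2.1e-03  1.0e-04 -1.0e+00] [-6.9 -0.3 16.4] -8.117785822315075e-05 8.752816894557327
tool mm [-1.   0.7  0.9]
```

servo_tool(increments=[{"grip": 1,"x": 0,"y": 0,"z": -20,"roll": 0},{"grip": 1,"x": 0,"y": -12,"z": -10,"roll": 0},{"grip": 1,"x": 0,"y": -35,"z": 0,"roll": 0},{"grip": 1,"x": 0,"y": -35,"z": 0,"roll": 0},{"grip": 1,"x": 0,"y": -35,"z": 0,"roll": 0}])

```text
clock: 3.68
tcp_pos: [0.5532, -0.0031, 0.1734]
orientation: [0.0, 0.02, 1.0, -0.0]
wrist_force: [-0.1, 0.4, 0.4]
finger_gap: -0.0001
grip_force: 0.0
```

servo_tool(increments=[{"grip": 1,"x": 0,"y": -35,"z": 0,"roll": 0},{"grip": 1,"x": 0,"y": -35,"z": 0,"roll": 0},{"grip": 1,"x": 0,"y": -25,"z": 0,"roll": 0},{"grip": 1,"x": 0,"y": 0,"z": 5,"roll": 0},{"grip": 1,"x": 0,"y": 0,"z": 5,"roll": 0}])

```text
clock: 4.1
tcp_pos: [0.5493, -0.0988, 0.163]
orientation: [0.0, 0.022, 1.0, -0.0]
wrist_force: [0.5, 0.2, 0.3]
finger_gap: 0.0002
grip_force: 0.0
```

servo_tool(increments=[{"grip": 1,"x": 0,"y": 0,"z": 2,"roll": 0},{"grip": 1,"x": 0,"y": 0,"z": 0,"roll": 0}])

```text
clock: 4.27
tcp_pos: [0.5485, -0.0957, 0.1602]
orientation: [-0.001, 0.02, 1.0, 0.0]
wrist_force: [-0.1, 0.6, -0.6]
finger_gap: 0.0001
grip_force: 0.0
```

```bash
python3 st.py .5503 -.0968 .1459
```

```text
4.2667 [ 0.5485 -0.0957  0.1602] yaw 87.72 tilt [-1.8e-03  9.0e-04 -1.0e+00] [-0.1  0.6 -0.6] 9.544353495028203e-05 0.0
tool mm [-1.9 -1.  14.3]
```

servo_tool(increments=[{"grip": 1,"x": -1,"y": -1,"z": 3,"roll": 0},{"grip": 1,"x": 0,"y": 0,"z": 3,"roll": 0},{"grip": 1,"x": 0,"y": 0,"z": 3,"roll": 0},{"grip": 1,"x": 0,"y": 0,"z": 2,"roll": 0},{"grip": 1,"x": 0,"y": 0,"z": 2,"roll": 0}])

```text
clock: 4.68
tcp_pos: [0.5505, -0.0968, 0.1487]
orientation: [0.0, 0.02, 1.0, 0.0]
wrist_force: [-0.7, 1.9, 5.6]
finger_gap: 0.0
grip_force: 2.5
```

servo_tool(increments=[{"grip": 1,"x": 0,"y": 0,"z": 2,"roll": 0},{"grip": 1,"x": 0,"y": 0,"z": 1,"roll": 0},{"grip": 1,"x": 0,"y": 0,"z": 0,"roll": 0},{"grip": 1,"x": 0,"y": 0,"z": 0,"roll": 0}])

```text
clock: 5.02
tcp_pos: [0.5505, -0.0968, 0.146]
orientation: [0.001, 0.02, 1.0, 0.0]
wrist_force: [-0.8, 3.3, 6.3]
finger_gap: 0.0001
grip_force: 3.0
```

```bash
python3 st.py .5503 -.0968 .1459
```

```text
5.0167 [ 0.5505 -0.0968  0.146 ] yaw 87.71 tilt [ 0.0012  0.001  -1.    ] [-0.8  3.3  6.3] 5.639694914762903e-05 3.025898577498083
tool mm [0.2 0.  0.1]
```

servo_tool(increments=[{"grip": 1,"x": 0,"y": 0,"z": 1,"roll": 0},{"grip": 1,"x": 0,"y": 0,"z": 0,"roll": 0},{"grip": 1,"x": 0,"y": 0,"z": -20,"roll": 0},{"grip": 0,"x": 0,"y": 10,"z": -25,"roll": 0},{"grip": 0,"x": 0,"y": 25,"z": -5,"roll": 0}])

```text
clock: 5.43
tcp_pos: [0.5534, -0.0648, 0.1975]
orientation: [0.002, 0.022, 1.0, -0.001]
wrist_force: [1.8, -0.1, 0.9]
finger_gap: 0.0228
grip_force: 0.0
```

servo_tool(increments=[{"grip": 0,"x": 0,"y": 35,"z": 0,"roll": 0},{"grip": 0,"x": 0,"y": 35,"z": 0,"roll": 0},{"grip": 0,"x": 0,"y": 35,"z": 0,"roll": 0},{"grip": 0,"x": 0,"y": 35,"z": 0,"roll": 0},{"grip": 0,"x": 0,"y": 35,"z": 0,"roll": 0}])

```text
clock: 5.85
tcp_pos: [0.5585, 0.1138, 0.1941]
orientation: [0.0, 0.02, 1.0, -0.0]
wrist_force: [0.5, -0.1, 1.0]
finger_gap: 0.0835
grip_force: 0.0
```

servo_tool(increments=[{"grip": 0,"x": 0,"y": 20,"z": 0,"roll": 0},{"grip": 0,"x": 0,"y": 0,"z": 0,"roll": 0},{"grip": 0,"x": 0,"y": 0,"z": 0,"roll": 0},{"grip": 0,"x": 0,"y": 0,"z": 0,"roll": 0},{"grip": 0,"x": 0,"y": 0,"z": 0,"roll": 0}])

```text
clock: 6.27
tcp_pos: [0.5595, 0.1312, 0.1941]
orientation: [-0.0, 0.021, 1.0, -0.0]
wrist_force: [-0.0, -0.6, 0.4]
finger_gap: 0.0854
grip_force: 0.0
```

```bash
python3 st.py .5598 .138 .088
python3 - <<'E'
from h import *
a=shot("scene","s1")
p=proj("scene",[.558,.116,.14]).astype(int); u,v=p
cv2.imwrite("pics/s1c.png",cv2.resize(a[v-45:v+55,u-60:u+60],None,fx=5,fy=5,interpolation=cv2.INTER_CUBIC)); print(p)
E
```

```text
6.2667 [0.5595 0.1312 0.1941] yaw 87.59 tilt [-3.e-04 -4.e-04 -1.e+00] [-0.  -0.6  0.4] 0.08535886273425355 0.0
tool mm [ -0.    6.9 106.1]
[274 219]
```

View pics/s1c.png

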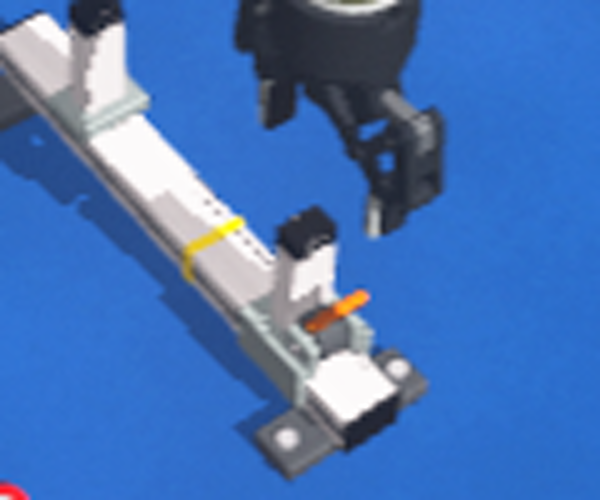

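The gripper hangs open above the leg, with its fingers in line with the beam. The heads at crop positions (95,10) and (308,230) sit flush. Descending around the post and lever.

servo_tool(increments=[{"grip": 0,"x": 0,"y": 7,"z": 15,"roll": 0},{"grip": 0,"x": 0,"y": 0,"z": 15,"roll": 0},{"grip": 0,"x": 0,"y": 0,"z": 15,"roll": 0},{"grip": 0,"x": 0,"y": 0,"z": 15,"roll": 0},{"grip": 0,"x": 0,"y": 0,"z": 15,"roll": 0}])

```text
clock: 6.73
tcp_pos: [0.5601, 0.1379, 0.1188]
orientation: [0.0, 0.021, 1.0, -0.0]
wrist_force: [-0.6, -0.3, 0.1]
finger_gap: 0.0853
grip_force: 0.0
```

servo_tool(increments=[{"grip": 0,"x": 0,"y": 0,"z": 10,"roll": 0},{"grip": 0,"x": 0,"y": 0,"z": 10,"roll": 0},{"grip": 0,"x": 0,"y": 0,"z": 8,"roll": 0},{"grip": 0,"x": 0,"y": 0,"z": 0,"roll": 0}])

```text
clock: 7.07
tcp_pos: [0.5589, 0.1387, 0.0897]
orientation: [-0.001, 0.021, 1.0, -0.0]
wrist_force: [-0.1, -0.3, -0.3]
finger_gap: 0.0854
grip_force: 0.0
```

```bash
python3 st.py .5598 .138 .088
```

```text
7.0667 [0.5589 0.1387 0.0897] yaw 87.63 tilt [-2.4e-03 -2.0e-04 -1.0e+00] [-0.1 -0.3 -0.3] 0.0853569743210119 0.0
tool mm [-0.9 -0.6  1.7]
```

servo_tool(increments=[{"grip": 0,"x": 0,"y": -4,"z": 0,"roll": 0},{"grip": 0,"x": 0,"y": -4,"z": 0,"roll": 0},{"grip": 0,"x": 0,"y": -4,"z": 0,"roll": 0},{"grip": 0,"x": 0,"y": -4,"z": 0,"roll": 0},{"grip": 0,"x": 0,"y": -4,"z": 0,"roll": 0}])

```text
clock: 7.48
tcp_pos: [0.5595, 0.1192, 0.092]
orientation: [0.001, 0.02, 1.0, 0.001]
wrist_force: [0.4, 1.9, 0.5]
finger_gap: 0.0856
grip_force: 1.2
```

servo_tool(increments=[{"grip": 0,"x": 0,"y": -4,"z": 0,"roll": 0},{"grip": 0,"x": 0,"y": -4,"z": 0,"roll": 0},{"grip": 0,"x": 0,"y": -4,"z": 0,"roll": 0},{"grip": 0,"x": 0,"y": -4,"z": 0,"roll": 0},{"grip": 0,"x": 0,"y": -4,"z": 0,"roll": 0}])

```text
clock: 7.9
tcp_pos: [0.5584, 0.099, 0.0915]
orientation: [0.0, 0.02, 1.0, 0.0]
wrist_force: [0.9, 1.6, 1.8]
finger_gap: 0.0852
grip_force: 0.9
```

```bash
python3 st.py
python3 - <<'E'
from h import *
a=shot("scene","s2"); b=shot("top","t2")
u,v=proj("scene",[.557,.08,.12]).astype(int)
A=cv2.resize(a[v-35:v+45,u-45:u+45],None,fx=4.4,fy=4.4,interpolation=cv2.INTER_CUBIC)
u,v=proj("top",[.557,.08,.09]).astype(int); print(u,v)
B=cv2.resize(b[v-40:v+40,u-45:u+45],None,fx=4.4,fy=4.4,interpolation=cv2.INTER_CUBIC)
cv2.imwrite("pics/c2.png",np.hstack([A,B]))
E
```

```text
7.9 [0.5584 0.099  0.0915] yaw 87.67 tilt [ 5.e-04  2.e-04 -1.e+00] [0.9 1.6 1.8] 0.08521765521846454 0.8689546398818493
217 193
```

View pics/c2.png

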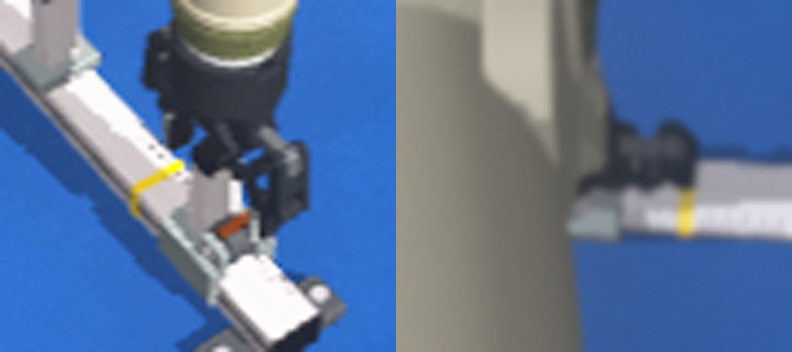

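The left crop (scene) shows the outer finger pushing the lever, which is still open, with the leg about 33 mm short. The right crop (top) shows the carriage edge at about (222.7,204) and the tape's outer edge at about (236,204) in full-image pixels. I'll compute the gap from pixel profiles.

```bash
cat > g.py <<'E'
from h import *
import sys
o=np.array([.5544,-.0028]); yd=np.array([.0385,.9993])
sy=lambda p:1000*(p[:2]-o)@yd
def prof(b,u0=212,u1=246,rows=range(200,211)):
    for v in rows: print(v,' '.join("%d/%d"%(b[v,u,2],int(b[v,u,2])-int(b[v,u,0])) for u in range(u0,u1)))
E
python3 - <<'E'
from g import *
b=cv2.imread("pics/t2.png"); prof(b,214,242,range(202,208))
b=cv2.imread("pics/t0.png"); print(); prof(b,206,220,range(196,207))
for u,v,z in((222.7,204,.059),(222.7,204,.045),(236.1,204,.045),(213.9,200,.059),(213.9,200,.045)): print(u,z,sy(onz("top",u,v,z)))
E
```

```text
202 135/-13 141/-15 144/-15 144/-15 143/-15 142/-16 141/-16 133/-14 120/-12 130/-8 146/-6 148/-7 150/-7 151/-6 168/-7 193/-7 206/-7 204/-8 209/-7 210/-7 211/-3 215/30 230/96 238/141 238/123 232/61 224/13 216/-4
203 141/-15 144/-15 144/-15 144/-15 143/-15 143/-16 142/-15 133/-15 120/-12 127/-8 138/-7 141/-6 142/-8 146/-7 158/-7 180/-7 196/-8 197/-7 202/-7 204/-7 209/-2 216/32 230/98 239/144 238/116 232/55 220/11 208/-4
204 143/-15 143/-15 142/-15 142/-16 143/-15 142/-15 140/-16 132/-14 114/-13 111/-11 116/-11 121/-11 124/-10 129/-10 136/-10 153/-8 169/-8 171/-7 176/-9 182/-8 190/-3 200/33 223/104 233/143 232/114 222/54 205/10 192/-5
205 136/-15 135/-14 134/-14 134/-15 136/-15 137/-15 137/-15 127/-15 104/-16 87/-20 87/-24 88/-26 92/-25 95/-25 100/-21 110/-19 121/-17 122/-17 126/-17 133/-16 142/-10 158/23 189/89 207/126 206/105 186/49 164/6 154/-8
206 111/-18 110/-19 112/-16 114/-16 119/-16 122/-16 122/-17 115/-17 94/-21 71/-36 61/-51 61/-55 63/-54 63/-53 65/-51 69/-50 73/-48 75/-46 77/-45 81/-43 87/-38 106/-12 134/33 151/60 150/52 130/17 111/-15 105/-26
207 83/-44 86/-41 87/-38 88/-37 
[... 876 characters left out ...]
160/-21 159/-21 159/-21 158/-21 151/-20 137/-18 142/-14 159/-11 165/-11 171/-11 177/-10 188/-11 210/-9
203 160/-22 160/-21 160/-21 160/-22 159/-21 149/-21 134/-18 135/-14 148/-13 156/-12 164/-11 171/-12 186/-10 204/-11
204 158/-21 162/-21 164/-22 164/-21 159/-22 148/-21 128/-19 115/-19 117/-22 121/-24 128/-22 133/-22 144/-20 153/-19
205 144/-23 154/-23 159/-23 159/-22 151/-22 139/-21 117/-22 95/-32 82/-48 80/-55 83/-54 87/-51 91/-50 94/-47
206 113/-38 120/-36 126/-32 126/-31 120/-30 111/-29 98/-33 80/-50 67/-74 60/-87 62/-87 64/-85 64/-85 64/-81
222.7 0.059 70.11929096033114
222.7 0.045 71.0919132429325
236.1 0.045 37.53466700605073
213.9 0.059 92.55761233846518
213.9 0.045 93.86133840847693
```

servo_tool(increments=[{"grip": 0,"x": 0,"y": -4,"z": 0,"roll": 0},{"grip": 0,"x": 0,"y": -4,"z": 0,"roll": 0},{"grip": 0,"x": 0,"y": -4,"z": 0,"roll": 0},{"grip": 0,"x": 0,"y": -4,"z": 0,"roll": 0},{"grip": 0,"x": 0,"y": -4,"z": 0,"roll": 0}])

```text
clock: 8.42
tcp_pos: [0.5571, 0.079, 0.0911]
orientation: [-0.0, 0.02, 1.0, 0.0]
wrist_force: [0.9, 1.9, -0.1]
finger_gap: 0.0852
grip_force: 0.9
```

servo_tool(increments=[{"grip": 0,"x": 0,"y": -3,"z": 0,"roll": 0},{"grip": 0,"x": 0,"y": -2,"z": 0,"roll": 0},{"grip": 0,"x": 0,"y": -1,"z": 0,"roll": 0},{"grip": 0,"x": 0,"y": 0,"z": 0,"roll": 0}])

```text
clock: 8.75
tcp_pos: [0.557, 0.0729, 0.0912]
orientation: [-0.0, 0.021, 1.0, -0.0]
wrist_force: [-0.2, -0.1, 0.4]
finger_gap: 0.0854
grip_force: 0.1
```

```bash
python3 st.py
python3 - <<'E'
from g import *
b=shot("top","t3"); a=shot("scene","s3"); prof(b,224,244,range(201,207))
for u in (230,232,234,236,237): print(u,sy(onz("top",u,204,.045)).round(2))
E
```

```text
8.75 [0.557  0.0729 0.0912] yaw 87.65 tilt [-2.e-04 -3.e-04 -1.e+00] [-0.2 -0.1  0.4] 0.08540408014805073 0.05714596569305286
201 107/9 105/8 102/8 100/7 99/5 105/0 121/-6 126/-11 129/-10 146/-6 155/-2 157/20 172/69 184/106 186/94 192/46 203/8 207/-4 204/-7 199/-7
202 107/9 105/8 103/7 100/7 99/5 109/0 127/-8 132/-12 129/-10 142/-6 153/-2 157/21 173/71 189/110 201/98 207/47 212/8 213/-4 211/-7 209/-6
203 107/9 105/8 102/7 101/7 100/5 110/-2 129/-10 133/-12 125/-10 138/-6 151/-3 156/21 175/75 199/118 219/104 221/49 216/10 207/-4 208/-6 207/-6
204 107/8 105/8 103/7 100/6 100/5 112/-2 130/-11 132/-13 122/-10 131/-7 143/-3 148/21 168/75 195/116 216/102 216/51 203/11 192/-4 194/-5 193/-7
205 106/8 106/8 103/8 102/7 101/5 110/-2 128/-11 129/-14 114/-13 109/-15 115/-11 125/13 148/62 169/95 179/84 172/40 158/4 153/-8 156/-9 160/-8
206 107/8 106/8 103/7 102/8 101/5 107/0 120/-9 121/-13 102/-19 85/-32 82/-36 93/-17 116/21 132/47 132/42 119/12 107/-14 104/-22 106/-22 108/-23
230 52.82
232 47.81
234 42.8
236 37.79
237 35.28
```

servo_tool(increments=[{"grip": 0,"x": 0,"y": -2,"z": 0,"roll": 0},{"grip": 0,"x": 0,"y": -2,"z": 0,"roll": 0},{"grip": 0,"x": 0,"y": -1,"z": 0,"roll": 0},{"grip": 0,"x": 0,"y": 0,"z": 0,"roll": 0},{"grip": 0,"x": 0,"y": 0,"z": 0,"roll": 0}])

```text
clock: 9.27
tcp_pos: [0.557, 0.0681, 0.0914]
orientation: [0.0, 0.02, 1.0, -0.0]
wrist_force: [0.4, 0.2, 0.2]
finger_gap: 0.0851
grip_force: 0.2
```

```bash
python3 st.py
python3 - <<'E'
from g import *
b=shot("top","t4"); a=shot("scene","s4"); prof(b,226,244,range(201,206))
u,v=proj("scene",[.57,.045,.045]).astype(int)
A=cv2.resize(a[v-18:v+22,u-20:u+20],None,fx=10,fy=10,interpolation=cv2.INTER_CUBIC)
B=cv2.resize(b[185:225,216:256],None,fx=10,fy=10,interpolation=cv2.INTER_CUBIC); print(u-20,v-18)
cv2.imwrite("pics/c4.png",np.hstack([A,B]))
E
```

```text
9.2667 [0.557  0.0681 0.0914] yaw 87.66 tilt [ 2.e-04 -2.e-04 -1.e+00] [0.4 0.2 0.2] 0.08510342182546263 0.2181310672312975
201 109/9 108/9 106/9 104/7 102/8 99/6 99/4 103/-2 115/-1 142/24 170/72 182/106 183/97 178/52 181/10 196/-4 202/-6 199/-6
202 109/9 108/9 106/9 105/9 101/7 100/6 102/3 110/-3 118/-2 142/24 170/72 182/106 182/93 177/48 180/9 197/-5 209/-6 208/-7
203 109/9 108/9 106/9 104/8 102/8 101/6 107/2 116/-3 122/-1 142/25 170/75 181/106 181/88 174/42 174/7 191/-4 205/-6 206/-6
204 110/10 108/9 106/8 105/8 102/8 101/6 107/3 114/-2 117/-3 137/25 164/75 177/105 176/86 166/39 163/6 177/-4 191/-6 193/-6
205 110/10 108/9 106/8 105/8 103/8 102/7 104/3 108/-3 106/-5 120/17 146/63 159/89 157/74 144/33 136/1 144/-7 155/-8 159/-9
235 207
```

View pics/c4.png

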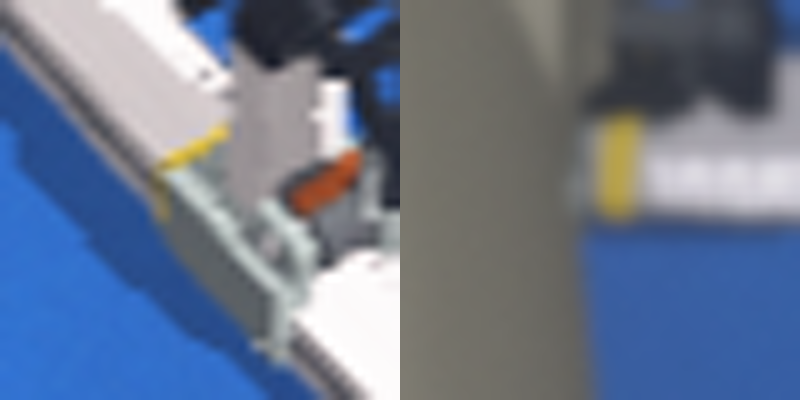

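The left crop (scene) shows the carriage's inner corner at about (251.7,224.2), right beside the tape and partly hiding it. In the right crop (top), the edge almost touches the tape's outer edge at about u = 235.7. I'll test a few edge positions by projection.

Run:
```python
from g import *
xd=np.array([yd[1],-yd[0]])
P=lambda x,y,z:np.r_[o+xd*x/1e3+yd*y/1e3,z/1e3]
n="scene"
for x in(20,-12):
  for y in (30.7,34.7,38.7): print("tape",x,y,proj(n,P(x,y,45)).round(2), proj("top",P(x,y,45)).round(2))
for y in(36.7,38.7,40.7,42.7,44.7):
  print("edge",y,[proj(n,P(x,y,z)).round(2).tolist() for x,z in((28,59),(28,45),(20,45),(0,59))],[proj("top",P(20,y,z)).round(2).tolist() for z in(45,59)])
a=cv2.imread("pics/s4.png")
print(a[216:230,244:264,2].astype(int)-a[216:230,244:264,0]); print(a[216:230,244:264,1])
```

```text
tape 20 30.7 [250.72 223.17] [239.79 189.35]
tape 20 34.7 [251.47 224.  ] [238.21 189.25]
tape 20 38.7 [252.23 224.83] [236.63 189.15]
tape -12 30.7 [258.89 218.44] [238.96 201.88]
tape -12 34.7 [259.65 219.25] [237.38 201.79]
tape -12 38.7 [260.42 220.07] [235.79 201.69]
edge 36.7 [[249.81, 222.91], [249.78, 225.61], [251.85, 224.41], [257.07, 218.71]] [[237.42, 189.2], [237.28, 188.31]]
edge 38.7 [[250.19, 223.33], [250.16, 226.03], [252.23, 224.83], [257.46, 219.13]] [[236.63, 189.15], [236.48, 188.26]]
edge 40.7 [[250.57, 223.75], [250.53, 226.45], [252.61, 225.25], [257.84, 219.54]] [[235.84, 189.1], [235.68, 188.21]]
edge 42.7 [[250.96, 224.17], [250.91, 226.87], [252.99, 225.67], [258.22, 219.96]] [[235.04, 189.06], [234.88, 188.16]]
edge 44.7 [[251.34, 224.59], [251.29, 227.29], [253.37, 226.08], [258.61, 220.37]] [[234.25, 189.01], [234.08, 188.11]]
[[   6    7    8    8    8    6    8    8    8    9    8    9    6    1
     1    4    3    5    4    5]
 [   0    5    7    7    6    6    7    9    8    8    9    8    8    6
     4    4    5    5    4    4]
 [  -4    2    6   
[... 1732 characters left out ...]
 143 147
  153 155]
 [ 88 119 122  90 116 145 182 204 201 181 162 157 138 142 145 146 142 145
  152 156]
 [ 79  97 127 121  98 121 148 147 172 174 138 137 136 141 146 145 143 145
  152 154]
 [ 79  81  97 126 115  88 118 168 205 203 170 137 125 126 145 145 148 153
  155 136]
 [ 80  79  80  97 125 112  94 108 165 203 195 172 137 139 143 145 146 151
  135  93]
 [ 80  79  80  81  95 114 113 103 103 171 207 197 170 137 141 146 146 153
  125  73]
 [ 80  79  80  81  79  96 120 114  95 110 170 204 173 138 138 141 153 196
  189  98]
 [ 76  77  78  79  79  81 106 116  96  97 111 162 215 200 138 136 136 174
  207 171]
 [ 78  78  79  79  79  78  91  99  96  95  97 117 171 205 181 135 121 126
  178 211]]
```

Run:
```python
from g import *
for n in("s0","s2","s3","s4"):
    a=cv2.imread(f"pics/{n}.png").astype(float)
    r=(a[:,:,2]-a[:,:,0])/np.maximum(a[:,:,2],1)
    w=r[212:232,246:264]
    print(n,"sum",np.where(w>.08,w,0).sum(0).round(2)[4:14],"max",w.max(0).round(2)[4:14])
for n in("t0","t2","t3","t4"):
    b=cv2.imread(f"pics/{n}.png").astype(float); r=(b[:,:,2]-b[:,:,0])/b[:,:,2]
    w=np.clip(r[203,230:245]+.04,0,1); print(n,(w.sum()),(w*np.arange(230,245)).sum()/w.sum(), w.round(2))
```

```text
s0 sum [1.3  4.68 3.96 2.04 2.02 2.06 2.21 2.27 2.08 2.04] max [0.37 0.72 0.82 0.83 0.82 0.84 0.82 0.8  0.87 0.9 ]
s2 sum [1.41 4.93 4.23 2.12 2.09 2.14 2.27 2.3  2.09 2.16] max [0.39 0.75 0.84 0.87 0.85 0.87 0.84 0.83 0.87 0.93]
s3 sum [1.4  4.47 3.46 2.02 2.18 2.23 2.38 2.45 1.33 0.  ] max [0.38 0.75 0.84 0.88 0.85 0.88 0.84 0.84 0.5  0.03]
s4 sum [0.89 1.87 1.11 1.24 1.15 1.24 1.11 0.78 0.   0.  ] max [0.26 0.48 0.56 0.7  0.58 0.68 0.58 0.49 0.03 0.03]
t0 2.051852744502935 237.21833961428115 [0.01 0.01 0.01 0.01 0.03 0.14 0.42 0.58 0.47 0.22 0.07 0.02 0.02 0.01
 0.01]
t2 2.2623316228928614 237.1996797447964 [0.   0.   0.01 0.01 0.03 0.19 0.47 0.64 0.53 0.28 0.09 0.02 0.   0.
 0.  ]
t3 2.21359433414981 237.31827126434123 [0.   0.   0.   0.   0.02 0.17 0.47 0.63 0.51 0.26 0.09 0.02 0.01 0.01
 0.01]
t4 2.580623049987365 236.5304918137314 [0.12 0.1  0.06 0.01 0.03 0.22 0.48 0.63 0.53 0.28 0.08 0.02 0.01 0.01
 0.01]
```

servo_tool(increments=[{"grip": 0,"x": 0,"y": -2,"z": 0,"roll": 0},{"grip": 0,"x": 0,"y": -1,"z": 0,"roll": 0},{"grip": 0,"x": 0,"y": 0,"z": 0,"roll": 0},{"grip": 0,"x": 0,"y": 0,"z": 0,"roll": 0}])

```text
clock: 9.7
tcp_pos: [0.5569, 0.0652, 0.0913]
orientation: [0.0, 0.02, 1.0, -0.0]
wrist_force: [0.7, -0.5, 1.1]
finger_gap: 0.0856
grip_force: 0.3
```

```bash
cat > v.py <<'E'
from g import *
import sys
n=sys.argv[1]; a=shot("scene","s"+n).astype(float); b=shot("top","t"+n)
r=(a[:,:,2]-a[:,:,0])/np.maximum(a[:,:,2],1); w=r[212:232,246:264]
print("sum",np.where(w>.08,w,0).sum(0).round(2)[4:14],"max",w.max(0).round(2)[4:14])
prof(b,228,242,range(202,206))
E
python3 st.py; python3 v.py 5
```

```text
9.7 [0.5569 0.0652 0.0913] yaw 87.66 tilt [ 1.e-04 -1.e-04 -1.e+00] [ 0.7 -0.5  1.1] 0.0855990254068516 0.2996707451529801
sum [0.   0.2  0.46 0.39 0.35 0.27 0.11 0.18 0.   0.  ] max [0.04 0.2  0.46 0.27 0.35 0.27 0.11 0.18 0.03 0.03]
202 110/9 108/9 107/8 105/8 103/7 100/7 103/9 127/35 162/81 180/108 182/94 175/49 167/11 172/-4
203 109/9 109/9 107/9 105/8 103/7 101/7 104/10 128/36 164/83 181/108 181/89 173/44 164/9 172/-3
204 110/9 109/9 107/8 106/9 103/7 102/8 103/11 126/37 160/83 176/106 175/85 165/40 155/8 161/-4
205 110/10 109/9 108/9 106/9 104/8 102/7 102/10 117/31 146/71 160/92 159/76 144/35 131/3 132/-8
```

servo_tool(increments=[{"grip": 0,"x": 0,"y": 5,"z": 0,"roll": 0},{"grip": 0,"x": 0,"y": 5,"z": 0,"roll": 0},{"grip": 0,"x": 0,"y": 5,"z": 0,"roll": 0},{"grip": 0.2,"x": 0,"y": 0,"z": 0,"roll": 0},{"grip": 0.2,"x": 0,"y": 0,"z": 0,"roll": 0}])

```text
clock: 10.22
tcp_pos: [0.5573, 0.0808, 0.0912]
orientation: [-0.0, 0.02, 1.0, -0.0]
wrist_force: [0.1, 0.3, -1.0]
finger_gap: 0.0685
grip_force: 0.0
```

servo_tool(increments=[{"grip": 0.2,"x": 0,"y": 0,"z": 0,"roll": 0},{"grip": 0.2,"x": 0,"y": 0,"z": 0,"roll": 0}])

```text
clock: 10.38
tcp_pos: [0.5574, 0.0803, 0.0913]
orientation: [-0.0, 0.02, 1.0, -0.0]
wrist_force: [-0.3, 0.0, -0.3]
finger_gap: 0.0681
grip_force: 0.0
```

```bash
python3 st.py; python3 v.py 6
```

```text
10.3833 [0.5574 0.0803 0.0913] yaw 87.67 tilt [-0.e+00 -1.e-04 -1.e+00] [-0.3  0.  -0.3] 0.0680930419026622 0.0
sum [0.   0.19 0.47 0.4  0.36 0.27 0.12 0.18 0.   0.  ] max [0.04 0.19 0.47 0.28 0.36 0.27 0.12 0.18 0.03 0.03]
202 130/-12 137/-12 139/-14 136/-14 135/-14 135/-14 132/-10 140/16 164/70 179/105 181/92 174/48 166/10 171/-4
203 139/-13 143/-14 143/-15 143/-15 143/-15 141/-15 137/-10 141/18 166/73 180/106 181/89 173/43 162/8 170/-5
204 144/-15 144/-15 144/-15 143/-15 142/-15 141/-15 136/-11 139/18 162/74 176/104 174/85 164/39 153/6 159/-6
205 142/-16 143/-15 143/-15 142/-15 141/-15 140/-15 135/-12 134/12 148/59 160/88 157/74 142/33 129/2 132/-9
```

servo_tool(increments=[{"grip": 0.3,"x": 0,"y": 0,"z": 0,"roll": 0},{"grip": 0.3,"x": 0,"y": 0,"z": 0,"roll": 0},{"grip": 0.32,"x": 0,"y": -0.9,"z": 0,"roll": 0},{"grip": 0.34,"x": 0,"y": -0.9,"z": 0,"roll": 0},{"grip": 0.34,"x": 0,"y": 0,"z": 0,"roll": 0}], grip_force=60)

```text
clock: 10.9
tcp_pos: [0.5578, 0.0788, 0.0923]
orientation: [0.001, 0.02, 1.0, 0.001]
wrist_force: [-0.9, 1.1, 6.2]
finger_gap: 0.0567
grip_force: 4.2
```

```bash
python3 st.py; python3 v.py 7
```

```text
10.9 [0.5578 0.0788 0.0923] yaw 87.69 tilt [ 0.0014  0.0012 -1.    ] [-0.9  1.1  6.2] 0.05668344347496205 4.200541712343693
sum [0.   0.19 0.46 0.48 0.47 0.5  0.51 0.36 0.   0.  ] max [0.04 0.19 0.46 0.28 0.47 0.29 0.4  0.19 0.03 0.04]
202 137/-12 142/-13 141/-14 137/-15 135/-15 135/-15 134/-9 142/20 167/74 181/106 182/93 175/49 166/11 171/-4
203 147/-15 146/-16 145/-15 144/-15 142/-16 144/-14 140/-11 144/19 166/74 181/106 180/88 171/42 162/8 170/-5
204 157/-16 154/-16 150/-16 148/-16 148/-16 147/-16 141/-11 141/19 161/75 175/104 174/84 163/38 153/6 159/-5
205 162/-17 158/-16 154/-16 152/-15 150/-16 149/-16 139/-12 130/13 146/64 158/89 157/73 143/33 129/1 131/-9
```

servo_tool(increments=[{"grip": 0.36,"x": 0,"y": -1.4,"z": 0,"roll": 0},{"grip": 0.38,"x": 0,"y": -1.3,"z": 0,"roll": 0},{"grip": 0.4,"x": 0,"y": -0.9,"z": 0,"roll": 0},{"grip": 0.42,"x": 0,"y": -0.9,"z": 0,"roll": 0},{"grip": 0.42,"x": 0,"y": 0,"z": 0,"roll": 0}], grip_force=60)

```text
clock: 11.42
tcp_pos: [0.5581, 0.0742, 0.0933]
orientation: [0.001, 0.02, 1.0, 0.0]
wrist_force: [-2.8, 1.1, 10.9]
finger_gap: 0.0496
grip_force: 6.9
```

```bash
python3 st.py; python3 v.py 8
```

```text
11.4167 [0.5581 0.0742 0.0933] yaw 87.68 tilt [ 2.9e-03  9.0e-04 -1.0e+00] [-2.8  1.1 10.9] 0.04957464206309456 6.920414697378874
sum [0. 0. 0. 0. 0. 0. 0. 0. 0. 0.] max [0.04 0.04 0.04 0.04 0.04 0.04 0.05 0.04 0.03 0.03]
202 106/1 124/-7 137/-12 140/-13 137/-15 136/-14 135/-12 136/4 150/52 172/98 180/93 174/48 166/11 171/-4
203 110/-1 131/-8 143/-13 144/-15 143/-15 142/-15 142/-12 143/6 155/55 174/99 180/88 172/42 163/9 171/-5
204 112/-2 134/-9 144/-14 146/-15 146/-15 144/-15 143/-13 145/5 155/53 169/95 173/83 164/40 153/6 160/-5
205 111/0 130/-10 144/-14 147/-15 146/-15 143/-16 144/-13 143/0 145/40 156/81 156/74 143/34 129/2 132/-8
```

servo_tool(increments=[{"grip": 0.44,"x": 0,"y": -0.8,"z": -0.5,"roll": 0},{"grip": 0.46,"x": 0,"y": -0.8,"z": -0.5,"roll": 0},{"grip": 0.48,"x": 0,"y": -0.8,"z": -0.5,"roll": 0},{"grip": 0.5,"x": 0,"y": -0.8,"z": -0.5,"roll": 0},{"grip": 0.5,"x": 0,"y": 0,"z": 0,"roll": 0}], grip_force=60)

```text
clock: 11.93
tcp_pos: [0.5579, 0.071, 0.0943]
orientation: [0.001, 0.02, 1.0, 0.0]
wrist_force: [-0.5, 1.3, 6.6]
finger_gap: 0.0429
grip_force: 7.0
```

```bash
python3 st.py; python3 v.py 9
```

```text
11.9333 [0.5579 0.071  0.0943] yaw 87.68 tilt [ 2.2e-03  8.0e-04 -1.0e+00] [-0.5  1.3  6.6] 0.042890222183732986 7.010404262691736
sum [0.   0.   0.21 0.29 0.   0.   0.   0.   0.   0.  ] max [0.04 0.04 0.21 0.29 0.04 0.04 0.04 0.04 0.03 0.03]
202 101/8 99/7 103/4 116/-4 128/-11 133/-13 133/-11 136/8 154/59 174/102 180/93 174/49 166/11 171/-4
203 102/8 100/6 106/2 121/-6 136/-12 141/-14 141/-11 143/9 156/60 174/102 179/88 172/43 163/9 171/-4
204 102/8 101/7 105/2 122/-5 136/-13 143/-15 142/-12 145/7 155/55 170/97 173/84 164/39 153/7 160/-4
205 103/8 102/7 105/2 119/-6 135/-12 141/-15 143/-13 143/0 145/40 155/81 156/74 143/34 129/2 132/-8
```

servo_tool(increments=[{"grip": 0.52,"x": 0,"y": -0.9,"z": -0.4,"roll": 0},{"grip": 0.54,"x": 0,"y": -0.9,"z": -0.4,"roll": 0},{"grip": 0.56,"x": 0,"y": -0.9,"z": -0.4,"roll": 0},{"grip": 0.58,"x": 0,"y": -0.9,"z": -0.4,"roll": 0},{"grip": 0.58,"x": 0,"y": 0,"z": 0,"roll": 0}], grip_force=60)

```text
clock: 12.45
tcp_pos: [0.5577, 0.0669, 0.0952]
orientation: [0.001, 0.02, 1.0, -0.0]
wrist_force: [2.1, -1.2, 3.5]
finger_gap: 0.0363
grip_force: 8.1
```

```bash
python3 st.py; python3 v.py 10
```

```text
12.45 [0.5577 0.0669 0.0952] yaw 87.65 tilt [ 1.6e-03 -2.0e-04 -1.0e+00] [ 2.1 -1.2  3.5] 0.0363408739815809 8.101676108781248
sum [0. 0. 0. 0. 0. 0. 0. 0. 0. 0.] max [0.04 0.04 0.04 0.04 0.04 0.04 0.04 0.04 0.03 0.04]
202 108/9 106/9 103/7 102/7 100/6 107/1 122/-6 130/1 144/40 170/93 180/92 174/49 167/12 171/-4
203 108/9 106/8 104/8 102/7 100/5 109/0 128/-5 138/3 149/43 170/93 178/87 172/43 163/8 171/-4
204 108/9 106/9 104/8 101/8 101/6 109/1 127/-6 140/2 149/42 167/90 173/83 164/39 153/7 160/-4
205 108/10 106/8 105/8 103/7 101/6 107/2 127/-5 139/-1 142/33 153/77 156/74 142/34 129/2 132/-7
```

servo_tool(increments=[{"grip": 0.6,"x": 0,"y": -0.5,"z": -0.3,"roll": 0},{"grip": 0.62,"x": 0,"y": -0.6,"z": -0.3,"roll": 0},{"grip": 0.64,"x": 0,"y": -0.6,"z": 0,"roll": 0},{"grip": 0.66,"x": 0,"y": -0.6,"z": 0,"roll": 0},{"grip": 0.66,"x": 0,"y": 0,"z": 0,"roll": 0}], grip_force=60)

```text
clock: 12.97
tcp_pos: [0.5576, 0.0636, 0.0958]
orientation: [0.001, 0.021, 1.0, -0.001]
wrist_force: [2.8, -5.7, 4.3]
finger_gap: 0.0295
grip_force: 19.9
```

```bash
python3 st.py; python3 v.py 11
```

```text
12.9667 [0.5576 0.0636 0.0958] yaw 87.61 tilt [ 0.0014 -0.0021 -1.    ] [ 2.8 -5.7  4.3] 0.02946701576750584 19.91014212369919
sum [0. 0. 0. 0. 0. 0. 0. 0. 0. 0.] max [0.04 0.04 0.04 0.04 0.04 0.04 0.04 0.04 0.04 0.04]
202 111/9 110/9 108/8 106/8 104/8 102/7 100/7 106/18 133/53 168/96 179/91 175/50 166/11 172/-3
203 111/10 110/10 109/9 106/8 105/8 102/7 101/8 107/20 134/56 168/95 179/88 172/43 163/9 171/-4
204 110/9 109/8 108/8 107/8 105/8 103/7 100/8 109/22 135/59 165/94 174/83 164/39 153/7 160/-5
205 110/9 110/9 108/8 107/9 106/8 102/7 101/8 108/21 130/54 152/82 156/73 143/34 130/2 131/-8
```

servo_tool(increments=[{"grip": 0.75,"x": 0,"y": 0,"z": 0,"roll": 0},{"grip": 0.75,"x": 0,"y": 0,"z": 0,"roll": 0},{"grip": 0.75,"x": 0,"y": 0,"z": 0,"roll": 0},{"grip": 0.75,"x": 0,"y": 0,"z": 0,"roll": 0}], grip_force=60)

```text
clock: 13.4
tcp_pos: [0.5576, 0.0634, 0.0961]
orientation: [0.001, 0.021, 1.0, -0.001]
wrist_force: [1.0, -8.9, 6.2]
finger_gap: 0.0276
grip_force: 58.6
```

```bash
python3 st.py; python3 v.py 12
python3 - <<'E'
from g import *
a=cv2.imread("pics/s12.png");b=cv2.imread("pics/t12.png")
cv2.imwrite("pics/c12.png",np.hstack([cv2.resize(a[190:250,230:290],(400,400),interpolation=cv2.INTER_CUBIC),cv2.resize(b[180:220,216:256],(400,400),interpolation=cv2.INTER_CUBIC)]))
E
```

```text
13.4 [0.5576 0.0634 0.0961] yaw 87.58 tilt [ 0.0015 -0.002  -1.    ] [ 1.  -8.9  6.2] 0.027632803342617328 58.615651577711105
sum [0. 0. 0. 0. 0. 0. 0. 0. 0. 0.] max [0.04 0.04 0.04 0.04 0.04 0.04 0.05 0.04 0.04 0.03]
202 111/10 109/9 108/9 107/9 104/7 102/7 101/9 113/26 143/67 172/102 181/93 175/50 166/11 172/-3
203 111/10 110/9 109/9 107/9 105/8 103/8 102/9 113/26 143/67 171/99 179/88 172/43 163/8 171/-4
204 111/10 109/9 109/9 107/9 105/8 103/7 103/9 113/26 140/63 166/96 174/84 164/40 153/7 161/-3
205 112/10 110/9 109/9 108/9 104/7 104/8 103/9 109/21 129/52 152/82 156/74 143/35 130/3 133/-7
```

View pics/c12.png

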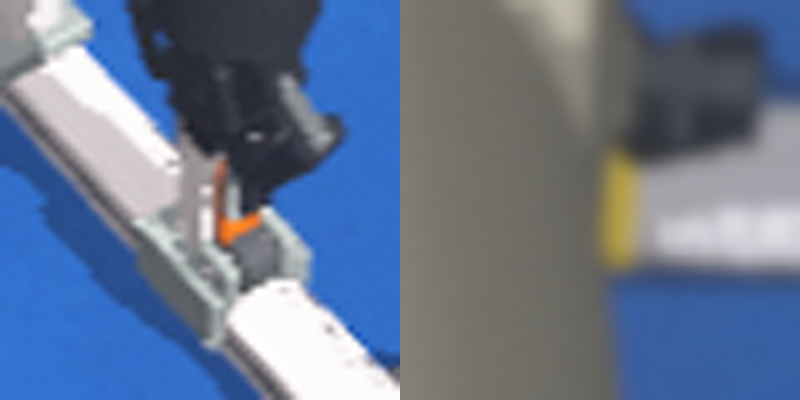

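The left crop (scene) shows the orange lever upright between post and finger at about (222,205). In the right crop (top), the carriage and arm just reach the tape's outer edge at about u = 236. Both agree with the tape being just met, so I'm handing in.

```bash
python3 -c "
from workcell import env
print(env.hand_in())"
```

```text
the job is handed in; nothing more can be done
None
```

I handed the job in, and no verdict came back: both heads are home at about 146 mm, the leg is at the tape to within about 1 mm by the camera views, and the lever is shut with post and lever gripped together at about 59 N.

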